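Stamp a boxed game through the guard window

TASK

The boxed game lies in the guide of the stamping press: push it along the guide with the fingertips until it is fully home against the end stop. Then reach down through the window of the guard frame, press the lever all the way down and keep it down for about a second, then let it come up again and withdraw. Do not touch the guard frame, do not lift or tip the box, do not work the lever before the box is home, and leave the other things where they stand.

Things in the scene. Friction and masses are not known exactly. Their poses are not given: they have to be found in the camera images.
- press: Grey stamping press, fixed; base 310x146 mm, 6 mm thick (x -207 to 103 mm). Origin on the table under the lever pad; z up, x = feed direction away from the robot, y to its left. Two guide rails (x -200 to 25 mm, 18 mm high, 108 mm apart inside) lead to a steel end stop whose face is at x = 20 mm, 30 mm high. Behind it is the lever hinge under a cover 104 mm high.
- guard: Aluminium guard frame on four posts, fixed to the press, same origin and axes as press. Flat plate 6 mm thick, top 108 mm above the table, outside x -48 to 54, y -68 to 68 mm. Its window lies over the lever pad: x -37 to 37, y -42 to 42 mm. Must not be touched; shut fingers pass through, widely open ones may not.
- window (a point): Centre of the guard's window, level with the plate's top, 108 mm above the table.
- lever_pad (a point): Centre of the top of the lever's black pad (30 mm along the press's x, 40 mm along y), below the window: 92 mm above the table at rest, 74 mm when fully down. The lever's hinge is 85 mm beyond the pad in the press's +x.
- lever_arm (a joint): Angle of the lever in rad: 0 at rest (up), 0.21 at its lower stop (pad 18 mm down). A spring returns it; pressing at the pad takes about 4 N at first and 8 N at the bottom.
- box_mid (a point): Centre of the boxed game: flat cardboard box with a yellow top and blue sides, 142 mm along its x (which runs along the guide), 102 across, 34 tall, 0.14 to 0.28 kg, loose. It lies on the base plate between the rails (underside 6, top 40 mm above the table), 45 to 75 mm short of the stop. Home, its far face touches the stop: its centre is at x = -51 mm of the press, its near face at -122 mm.
- box_near (a point): Centre of the box's near face (the one towards the robot, to be pushed on), 71 mm from box_mid along the box's -x, 23 mm above the table.
- stamp: Small wooden rubber stamp, 24x36x66 mm; loose bystander; origin at the centre of its underside. Leave it alone.
- ink_pad: Flat dark blue ink pad, 54x87x16 mm; loose bystander; origin at the centre of its underside. Leave it alone.
- skittle: Yellow wooden skittle, 38 mm wide, 100 mm tall; loose bystander; origin at the centre of its underside. Leave it alone.
- toy_car: Red wooden toy car, 58x102x50 mm; loose bystander; origin at the centre of its underside. Leave it alone.
- yoyo: Red yo-yo lying flat, 56 mm wide, 36 mm tall; loose bystander; origin at the centre of its underside. Leave it alone.
- marker: Black marker pen, 14x130x13 mm; loose bystander; origin at the centre of its underside. Leave it alone.
- peg_tower: Stacking toy of coloured rings, 72 mm wide, 110 mm tall; loose bystander; origin at the centre of its underside. Leave it alone.

How it is judged:
By the outcome, as a careful person would: the job done as asked, in the order asked, and still so for the second after the job is handed in, with the robot touching nothing.
It also fails if it takes over 45 s, if anything falls off the work surface, if the arm or the gripper's body presses on something with over 40 N, if the wrist force passes 120 N, or if a joint passes its speed limit or range.

ROBOT

A 6-joint arm with a two-finger parallel gripper is mounted at the origin on the work surface; the furniture and walls round the work are solid. World frame = base frame: x ahead of the robot, y to its left, z up, the work surface at z = 0. Lengths are in mm, angles in rad, forces in N, time in s.
With the tool pointing down it reaches from about 400 to 925 mm from the base axis. Payload 12.5 kg.
Tool frame: the origin (TCP) lies midway between the tips of the shut fingers; the grasp point (between the pads) lies 19 mm behind it; z points along the fingers, y is the line along which they close (so a half turn about z gives the same grasp; the last joint's range is limited). The gripper opens to 95 mm and grips with 3 to 60 N. Pads are 20 mm wide; open, the fingers measure 119 mm over their backs; the gripper's body (75 mm by 180 mm) begins 59 mm behind the grasp point.
Start: joints at [1.157, 0.491, 1.559, -0, 1.092, -0.106], TCP at [189.335, 595.65, 214.661] pointing down, gripper open.
Joint ranges: [-3.1, 3.1], [-0.84, 2.19], [0.05, 2.79], [-1.13, 4.28], [0.06, 2.93], [-2.69, 2.69]. Speed limits (rad/s): [2.22, 2.22, 2.79, 3.14, 3.14, 3.14].

INTERFACE

Orientations are given as [roll, pitch, yaw] about the fixed x, y, z axes, in that order (R = Rz(yaw) Ry(pitch) Rx(roll)).
In Python, from cell import env gives the robot as it stands.
- The arm moves only by the tool arm_command, never from a script. Its argument "targets" is a list of rows, each a list of 5 numbers: the shift along the tool's x, y, z in mm, then the turn about the tool's z in degrees, then the opening, from 0 (shut) to 1 (fully open). In form: [[tx, ty, tz, roll, fingers], ...]. A call has 1 to 5 rows; each row is the pose to reach, as a shift and turn from the pose commanded when the call began, along the tool's axes at that moment; what a row does not reach only later rows make up. A row lasts 1/10 s, in which the tool goes at most 50 mm and 8.59 degrees, less where a joint would pass 70% of its speed; a pose out of reach is approached as far as the arm can. A call with a gripper value outside its range is refused whole. The fingers move at their own pace and stop on an object; the grip force is fixed at half the most. Time passes only in rows, so rows that repeat a pose let the fingers close. It gives the time, the measured TCP pose, the force, the opening and the grip force at its end, in the units of the state.
- env.state(): the state, without advancing time (a new reading comes with each control period).
- env.read_camera(name): name is "scene" or "side" or "wrist"; returns a dict with "frame" (384x512x3 uint8, red, green, blue), "vertical_fov" (degrees; the focal length in pixels is half the picture's height over the tangent of half this angle, whatever the lens; pixels are square), "cx", "cy" (the principal point, pixels), "k1" (the pictures are not rectified: a ray, as slopes to the right and down, at radius r is drawn at 1 + k1 r^2 times it, then the intrinsics apply), "world_from_camera" (4x4, takes a point from camera to world coordinates); the wrist camera has in their place "hand_eye" (4x4, takes a point from camera to tool coordinates, whose origin is the TCP and whose axes are the flange's). Camera axes: x right, y down, z forward; pixel columns grow to the right and rows downward; lengths in mm; the calibration is good to about 2 mm. A picture is of the moment at which its call begins: read the wrist's pose just before it. There is no depth.
- env.job_done(): hands the job in; it is judged then, once.
The state is a dict: "t": time; "joints": joint angles; "qvel": joint speeds; "tau": joint torques, N m; "eef_pos": TCP position; "tcp_rot": TCP orientation; "ft_force": force on the tool from outside, world axes, zero at the start; "moment": the same for the moment, N m; "opening": opening from 0.0 (shut) to 1.0 (fully open); "grip_force": force on a finger pad.
Only numpy, scipy, OpenCV 4.12 (cv2) and the standard library are available. Lean on these libraries where they do the work, as an engineer would, in place of code of your own. Each camera call takes 0.05 s, during which the arm holds its last target. There are 200 camera calls.

## Working session

There is one attempt and no reset: what is moved stays moved. The work goes in short steps, Python scripts to look and compute and a tool call to move; the robot and the scene stay as the last step left them, time stands still between calls to the robot, and variables do not carry over. Pictures are saved under pics/ and viewed, at most 10 in all, crops included, and the job is handed in when it is done.

Besides the shell and the picture viewer there is one more tool, called after ">>>" by a JSON object that holds its "fn" and its "kwargs". arm_command: Moves the arm, as the interface text tells. Its arguments: {"type":"object","properties":{"targets":{"type":"array","items":{"type":"array","items":{"type":"number"}}}},"required":["targets"]}

```bash
mkdir -p pics
python3 - <<'E'
from cell import env
import cv2
s=env.state();print(s)
for n in("scene","side"):
    c=env.read_camera(n);cv2.imwrite(f"pics/{n}0.png",c["frame"][:,:,::-1]);print(n,{k:v for k,v in c.items() if k!="frame"})
E
```

```text
{'t': 0.0, 'joints': array([ 1.15741108e+00,  4.91571474e-01,  1.55945718e+00, -8.41383527e-06,
        1.09171345e+00, -1.05604859e-01]), 'qvel': array([-8.09938453e-04,  8.95295791e-04,  6.90816332e-05,  3.17607332e-04,
       -1.89377347e-03,  9.18493497e-04]), 'tau': array([-3.15462159e-03, -6.12637925e+01, -2.58177906e+01,  6.90663094e-02,
        4.82232857e-02, -9.61825572e-05]), 'eef_pos': array([189.22162109, 595.40392034, 214.0516906 ]), 'tcp_rot': array([-3.14044882e+00, -1.13741196e-04,  2.83381608e+00]), 'ft_force': array([0.93661988, 0.4802744 , 0.32162394]), 'moment': array([-0.00271455, -0.02151801,  0.00155533]), 'grip_force': 0.0, 'opening': 0.9975061897206831}
scene {'vertical_fov': 54.753809962315316, 'cx': 249.65293254746928, 'cy': 190.9375273266843, 'k1': -0.11025822327068102, 'world_from_camera': array([[ 8.69501662e-01, -3.62202374e-01,  3.35821827e-01,
         2.33701088e+02],
       [-4.93679172e-01, -6.15622291e-01,  6.14239424e-01,
        -6.24833548e+02],
       [-1.57395750e-02, -6.99870442e-01, -7.14096373e-01,
         7.20466074e+02],
       [ 0.00000000e+00,  0.00000000e+00,  0.00000000e+00,
         1.00000000e+00]])}
side {'vertical_fov': 45.56047264844625, 'cx': 261.4555973806178, 'cy': 184.2314856976342, 'k1': -0.16319700142450652, 'world_from_camera': array([[-9.50297225e-01, -1.25836301e-01,  2.84781337e-01,
         2.71347330e+02],
       [-3.11154634e-01,  4.15759157e-01, -8.54591784e-01,
         7.93571435e+02],
       [-1.08617797e-02, -9.00727233e-01, -4.34249322e-01,
         5.18664194e+02],
       [ 0.00000000e+00,  0.00000000e+00,  0.00000000e+00,
         1.00000000e+00]])}
```

View pics/scene0.png

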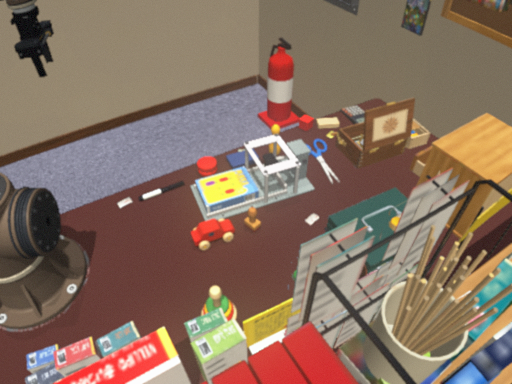

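View pics/side0.png

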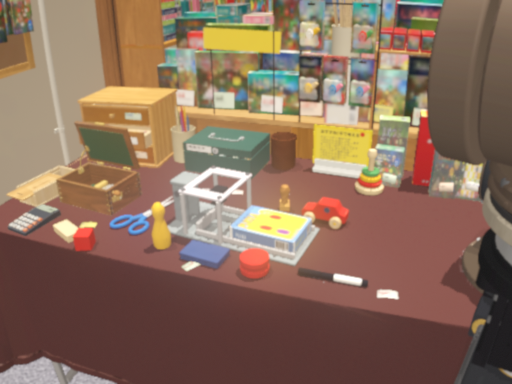

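The scene view shows the press around (255,180) and the white guard around (275,155). The side view shows the box at (270,230) and the guard at (215,190). I'll zoom in on both in one picture.

Run:
```python
import cv2,numpy as np
a=cv2.imread("pics/scene0.png")[120:225,185:320];b=cv2.imread("pics/side0.png")[160:270,160:325]
a=cv2.resize(a,None,fx=5,fy=5,interpolation=2)[:, :];b=cv2.resize(b,None,fx=4.8,fy=4.8,interpolation=2)
cv2.imwrite("pics/za.png",a);cv2.imwrite("pics/zb.png",b);print(a.shape,b.shape)
```

```text
(525, 675, 3) (528, 792, 3)
```

View pics/za.png

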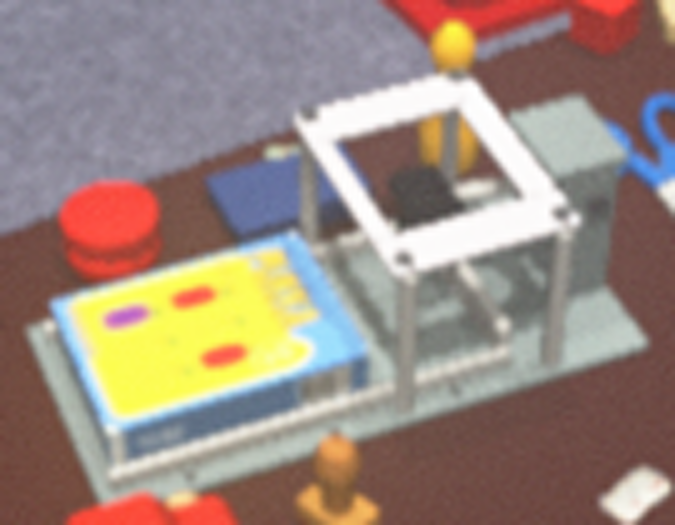

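View pics/zb.png

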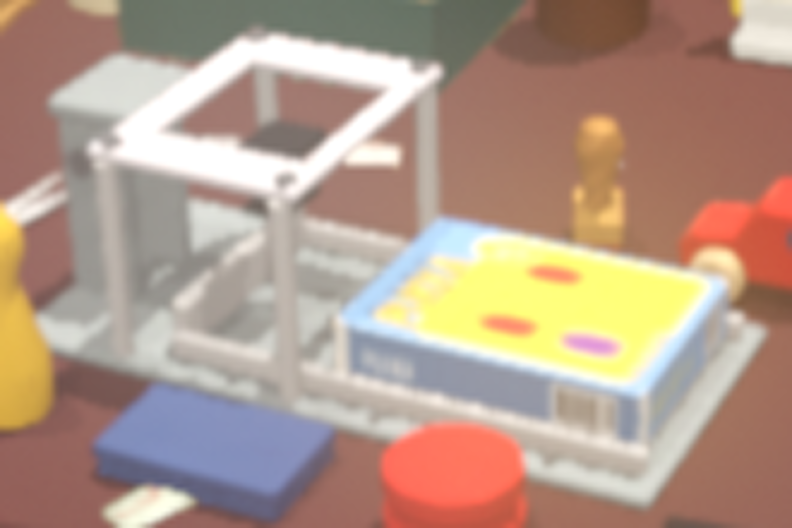

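The zooms clearly show the guard's outer corners, the base corners and the box-top corners. In the scene zoom, for example, the guard corners are (297,112), (465,78), (578,222) and (398,263). I'll fit the poses to these.

```bash
cat > h.py <<'E'
import numpy as np,cv2
from scipy.spatial.transform import Rotation as R
def proj(P,c,T=None):
    T=c["world_from_camera"] if T is None else T
    f=192/np.tan(np.radians(c["vertical_fov"]/2))
    p=(np.atleast_2d(P)-T[:3,3])@T[:3,:3]; s=p[:,:2]/p[:,2:]
    s=s*(1+c["k1"]*(s**2).sum(1,keepdims=True))
    return s*f+[c["cx"],c["cy"]]
def world(q,P):
    P=np.atleast_2d(P).astype(float);c,s=np.cos(q[2]),np.sin(q[2])
    return np.c_[q[0]+c*P[:,0]-s*P[:,1],q[1]+s*P[:,0]+c*P[:,1],P[:,2]]
E
cat > fit.py <<'E'
from cell import env
from h import *
from scipy.optimize import least_squares
C={n:env.read_camera(n) for n in("scene","side")}
G=[(-48,68,108),(54,68,108),(54,-68,108),(-48,-68,108)]
press={"scene":(G+[(-207,73,6),(-207,-73,6),(103,-73,6)],[(297,112),(465,78),(578,222),(398,263),(28,330),(103,500),(648,343)]),
"side":(G+[(-207,-73,6),(-207,73,6)],[(290,188),(92,148),(255,33),(442,68),(767,330),(650,503)])}
B=[(-71,51,40),(71,51,40),(71,-51,40),(-71,-51,40)]
box={"scene":(B,[(47,300),(297,235),(368,355),(115,430)]),"side":(B,[(645,390),(338,317),(443,217),(728,285)])}
def fit(d):
    def res(q):
        o=[]
        for n,(P,u) in d.items():
            s,off=((5,(185,120)) if n=="scene" else (4.8,(160,160)))
            uv=(np.array(u)+.5)/s-.5+off
            o.append(proj(world(q,P),C[n])-uv)
        return np.vstack(o).ravel()
    best=min((least_squares(res,[600,0+100,y],loss="soft_l1") for y in(-.5,0,.5,1)),key=lambda r:r.cost)
    print(best.x.round(3),np.degrees(best.x[2]).round(2));print(res(best.x).reshape(-1,2).round(1).tolist());return best.x
p=fit(press);b=fit(box)
d=b[:2]-p[:2];c,s=np.cos(p[2]),np.sin(p[2]);print("box in press",c*d[0]+s*d[1],-s*d[0]+c*d[1],np.degrees(b[2]-p[2]))
st=env.state();print(st["eef_pos"],st["tcp_rot"],R.from_euler("xyz",st["tcp_rot"]).as_matrix().round(3).tolist())
E
python3 fit.py
```

```text
[634.953  -2.978  -6.422] -367.94
[[-1.2, -0.3], [0.0, -2.4], [0.3, -0.9], [-1.3, 1.6], [-0.6, -1.8], [-0.3, 1.9], [0.1, -0.3], [0.3, 0.1], [-1.3, -1.3], [-0.4, -1.4], [0.5, -1.0], [0.4, -0.7], [-1.1, -0.7]]
[ 5.1108e+02  1.2260e+01 -1.3000e-01] -7.46
[[0.3, 0.0], [-0.2, -1.0], [0.1, -0.7], [-1.9, 0.2], [0.0, 0.2], [-0.7, -0.4], [-0.1, -1.1], [0.9, -2.1]]
box in press -124.79026309165654 -2.027569815393507 360.4876426801941
[189.260389   595.52027461 214.2795185 ] [-3.14093806e+00 -7.47741857e-05  2.83384152e+00] [[-0.953, 0.303, -0.0], [0.303, 0.953, -0.001], [0.0, -0.001, -1.0]]
```

>>> {"fn": "arm_command", "kwargs": {"targets": [[-33, -33, -6, 0, 0.4], [-66, -66, -12, 0, 0.4], [-99, -99, -18, 0, 0.4], [-132, -132, -24, 0, 0.4], [-165, -165, -30, 0, 0.4]]}}

```text
t: 0.7
eef_pos: [297.0, 386.7, 244.8]
tcp_rot: [3.142, 0.0, 2.834]
ft_force: [1.3, -0.3, 0.6]
opening: 0.639
grip_force: 0.0
```

>>> {"fn": "arm_command", "kwargs": {"targets": [[-33, -33, -6, 0, 0.4], [-66, -66, -12, 0, 0.4], [-99, -99, -18, 0, 0.4], [-132, -132, -24, 0, 0.4], [-165, -165, -30, 0, 0.4]]}}

```text
t: 1.2
eef_pos: [404.3, 179.4, 275.0]
tcp_rot: [3.141, 0.0, 2.834]
ft_force: [-0.1, 1.3, -0.7]
opening: 0.401
grip_force: 0.0
```

>>> {"fn": "arm_command", "kwargs": {"targets": [[-33, -33, -6, 0, 0.4], [-66, -66, -12, 0, 0.4], [-99, -99, -18, -5, 0.4], [-128, -130, -24, -10, 0.4], [-128, -130, -24, -10, 0.4]]}}

```text
t: 1.7
eef_pos: [488.3, 14.8, 298.9]
tcp_rot: [-3.141, 0.001, 3.008]
ft_force: [-0.7, 0.1, 0.6]
opening: 0.4
grip_force: 0.0
```

Run:
```python
from cell import env
import cv2,pickle
s=env.state();c=env.read_camera("wrist");pickle.dump((s,c),open("w1.pkl","wb"))
cv2.imwrite("pics/w1.png",cv2.resize(c["frame"][:,:,::-1],(768,576),interpolation=2))
print(s["eef_pos"],s["tcp_rot"],s["opening"],s["joints"],s["t"],c["hand_eye"].round(3).tolist())
```

```text
[488.28518802  14.76136316 298.88754061] [-3.14107704e+00  1.24092421e-03  3.00758065e+00] 0.40001081895330853 [-1.04781362e-01  2.09520803e-01  1.76173203e+00 -5.99372440e-04
  1.16911456e+00 -1.54133137e+00] 1.7 [[-0.001, -0.965, -0.261, 72.527], [1.0, -0.001, 0.0, 0.283], [-0.0, -0.261, 0.965, -170.151], [0.0, 0.0, 0.0, 1.0]]
```

View pics/w1.png

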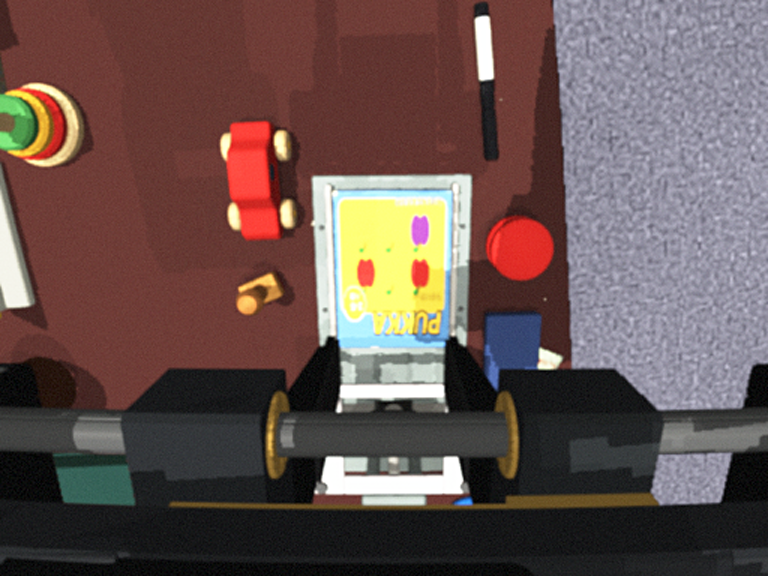

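The wrist view shows the base's near corners at (313,177) and (471,175). The box-top corners are (333,191), (453,191), (450,348) and (336,348), and the guard's far corners are near (315,495) and (472,493). I'll refit the poses with these added.

```bash
cat >> fit.py <<'E'
import pickle
s,c=pickle.load(open("w1.pkl","rb"))
T=np.eye(4);T[:3,:3]=R.from_euler("xyz",s["tcp_rot"]).as_matrix();T[:3,3]=s["eef_pos"];T=T@c["hand_eye"]
wp=([(-207,-73,6),(-207,73,6),(54,-68,108),(54,68,108)],[(313,177),(471,175),(315,495),(472,493)])
wb=(B,[(453,191),(450,348),(336,348),(333,191)])
def fitw(w,d,q0,k):
    def res(q):
        o=[(proj(world(q,w[0]),c,T)-((np.array(w[1])+.5)/1.5-.5))*k]
        for n,(P,u) in d.items():
            sc,off=((5,(185,120)) if n=="scene" else (4.8,(160,160)))
            o.append(proj(world(q,P),C[n])-((np.array(u)+.5)/sc-.5+off))
        return np.vstack(o).ravel()
    r=least_squares(res,q0,loss="soft_l1");print(r.x.round(3),np.degrees(r.x[2]).round(2),res(r.x).reshape(-1,2)[:4].round(1).tolist());return r.x
print("wrist only");pw=fitw(wp,{},p,1);bw=fitw(wb,{},b,1)
print("all");pa=fitw(wp,press,p,2);ba=fitw(wb,box,b,2)
for P,Bx in((pw,bw),(pa,ba)):
    d=Bx[:2]-P[:2];cc,ss=np.cos(P[2]),np.sin(P[2]);print("box in press",cc*d[0]+ss*d[1],-ss*d[0]+cc*d[1],np.degrees(Bx[2]-P[2]))
E
python3 fit.py
```

```text
[634.953  -2.978  -6.422] -367.94
[[-1.2, -0.3], [0.0, -2.4], [0.3, -0.9], [-1.3, 1.6], [-0.6, -1.8], [-0.3, 1.9], [0.1, -0.3], [0.3, 0.1], [-1.3, -1.3], [-0.4, -1.4], [0.5, -1.0], [0.4, -0.7], [-1.1, -0.7]]
[ 5.1108e+02  1.2260e+01 -1.3000e-01] -7.46
[[0.3, 0.0], [-0.2, -1.0], [0.1, -0.7], [-1.9, 0.2], [0.0, 0.2], [-0.7, -0.4], [-0.1, -1.1], [0.9, -2.1]]
box in press -124.79026309165654 -2.027569815393507 360.4876426801941
[486.05922471  18.66741764 298.33413855] [ 3.14131043e+00 -7.45520698e-04  3.00680480e+00] [[-0.991, 0.134, -0.001], [0.134, 0.991, 0.0], [0.001, 0.0, -1.0]]
wrist only
[636.247  -3.606  -6.41 ] -367.27 [[-1.2, -0.3], [0.5, 0.2], [-0.5, -0.1], [0.9, 0.5]]
[ 5.12915e+02  1.28080e+01 -1.34000e-01] -7.69 [[0.1, -0.0], [-1.1, -0.0], [1.1, -0.0], [-0.1, 0.0]]
all
[635.98   -3.458  -6.411] -367.31 [[-2.0, -1.2], [1.5, -0.0], [-0.8, -0.7], [2.0, 0.7]]
[ 5.12735e+02  1.27320e+01 -1.34000e-01] -7.69 [[0.1, -0.3], [-2.3, -0.3], [2.0, -0.3], [-0.4, -0.2]]
box in press -124.41730204076794 0.67844720870273 359.5782201166507
box in press -124.30336105352524 0.3753525977496892 359.62410485636894
```

>>> {"fn": "arm_command", "kwargs": {"targets": [[40, -1, 0, 0, 0.4], [73, -2, 0, 0, 0.4], [73, -2, 45, 0, 0.4], [73, -2, 90, 0, 0.4], [73, -2, 135, 0, 0.4]]}}

```text
t: 2.35
eef_pos: [413.1, 27.5, 162.9]
tcp_rot: [3.141, 0.002, 3.01]
ft_force: [0.6, -0.1, -1.1]
opening: 0.403
grip_force: 0.0
```

>>> {"fn": "arm_command", "kwargs": {"targets": [[0, 0, 45, 0, 0.4], [0, 0, 85, 0, 0.4], [0, 0, 120, 0, 0.4], [0, 0, 145, 0, 0.4], [0, 0, 145, 0, 0.4]]}}

```text
t: 2.85
eef_pos: [412.1, 27.4, 16.6]
tcp_rot: [-3.142, -0.005, 3.009]
ft_force: [0.1, 0.5, 1.2]
opening: 0.401
grip_force: 0.0
```

```bash
cat > see.py <<'E'
from h import *
from cell import env
import sys,pickle
p=[636,-3.5,-.131]
s=env.state();e=s["eef_pos"];d=e[:2]-p[:2];c,n=np.cos(p[2]),np.sin(p[2])
print("t",s["t"],"TCP in press",(c*d[0]+n*d[1]).round(1),(-n*d[0]+c*d[1]).round(1),e[2].round(1),"yaw",np.degrees(s["tcp_rot"][2]).round(2),"F",s["ft_force"].round(1),s["opening"].round(2),"tau5 etc",s["joints"].round(3))
if len(sys.argv)>1:
    for a in sys.argv[2:]:
        C=env.read_camera(a);f=C["frame"][:,:,::-1]
        if a=="scene":f=cv2.resize(f[120:225,185:320],None,fx=5,fy=5,interpolation=2)
        elif a=="side":f=cv2.resize(f[160:270,160:325],None,fx=4.8,fy=4.8,interpolation=2)
        else:f=cv2.resize(f,(768,576))
        cv2.imwrite(f"pics/{a}{sys.argv[1]}.png",f)
E
python3 see.py 2 side
```

```text
Traceback (most recent call last):
  File "see.py", line 6, in <module>
    print("t",s["t"],"TCP in press",(c*d[0]+n*d[1]).round(1),(-n*d[0]+c*d[1]).round(1),e[2].round(1),"yaw",np.degrees(s["tcp_rot"][2]).round(2),"F",s["ft_force"].round(1),s["opening"].round(2),"tau5 etc",s["joints"].round(3))
                                                                                                                                                                           ^^^^^^^^^^^^^^^^^^
AttributeError: 'float' object has no attribute 'round'
```

```bash
sed -i 's/s\["opening"\].round(2)/s["opening"]/' see.py; python3 see.py 2 side
```

```text
t 2.85 TCP in press -226.0 1.4 16.6 yaw 172.43 F [0.1 0.5 1.2] 0.40125952679934856 tau5 etc [-0.094  0.569  2.241  0.     0.337 -1.533]
```

>>> {"fn": "arm_command", "kwargs": {"targets": [[-4, 0, 0, 0, 0.4], [-8, 0, 0, 0, 0.4], [-11, 0, 0, 0, 0.4], [-14, 0, 0, 0, 0.4], [-17, 0, 0, 0, 0.4]]}}

```text
t: 3.4
eef_pos: [430.9, 23.9, 19.1]
tcp_rot: [3.141, 0.0, 3.008]
ft_force: [-2.7, 0.2, 1.6]
opening: 0.404
grip_force: 1.0
```

>>> {"fn": "arm_command", "kwargs": {"targets": [[-3, 0, 0, 0, 0.4], [-6, 0, 0, 0, 0.4], [-9, 0, 0, 0, 0.4], [-12, 0, 0, 0, 0.4], [-15, 0, 0, 0, 0.4]]}}

```text
t: 3.9
eef_pos: [445.7, 22.0, 18.6]
tcp_rot: [3.142, -0.0, 3.008]
ft_force: [-0.5, 0.9, 0.4]
opening: 0.402
grip_force: 0.9
```

```bash
python3 see.py 3 side
```

```text
t 3.9 TCP in press -192.0 0.4 18.6 yaw 172.36 F [-0.5  0.9  0.4] 0.40190771452420704 tau5 etc [-0.099  0.583  2.164  0.     0.395 -1.537]
```

View pics/side3.png

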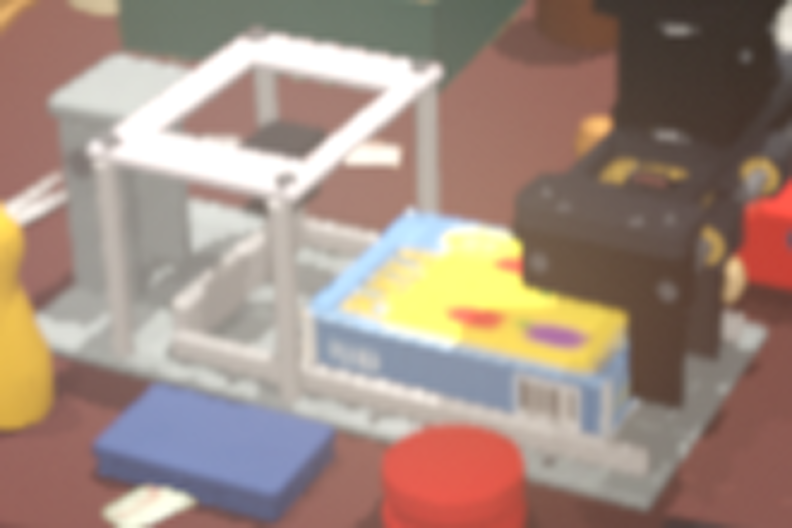

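The box is sliding squarely: its far top edge moved from (338,317) to (312,305), and it is flat between the rails. I'll keep pushing.

>>> {"fn": "arm_command", "kwargs": {"targets": [[-4, 0, 0, 0, 0.4], [-8, 0, 0, 0, 0.4], [-12, 0, 0, 0, 0.4], [-16, 0, 0, 0, 0.4], [-20, 0, 0, 0, 0.4]]}}

```text
t: 4.45
eef_pos: [465.8, 19.3, 18.6]
tcp_rot: [3.142, 0.0, 3.008]
ft_force: [-1.4, 0.3, -0.2]
opening: 0.398
grip_force: 0.4
```

>>> {"fn": "arm_command", "kwargs": {"targets": [[-4, 0, 0, 0, 0.4], [-8, 0, 0, 0, 0.4], [-12, 0, 0, 0, 0.4], [-16, 0, 0, 0, 0.4], [-20, 0, 0, 0, 0.4]]}}

```text
t: 4.95
eef_pos: [485.5, 16.6, 18.6]
tcp_rot: [3.142, 0.0, 3.008]
ft_force: [-1.3, 0.0, -1.1]
opening: 0.397
grip_force: 0.4
```

>>> {"fn": "arm_command", "kwargs": {"targets": [[-3, 0, 0, 0, 0.4], [-6, 0, 0, 0, 0.4], [-8, 0, 0, 0, 0.4], [-10, 0, 0, 0, 0.4], [-12, 0, 0, 0, 0.4]]}}

```text
t: 5.45
eef_pos: [497.1, 15.1, 18.6]
tcp_rot: [3.142, -0.0, 3.008]
ft_force: [-1.4, -0.1, 1.1]
opening: 0.398
grip_force: 0.7
```

>>> {"fn": "arm_command", "kwargs": {"targets": [[-1, 0, 0, 0, 0.4], [-2, 0, 0, 0, 0.4], [-3, 0, 0, 0, 0.4], [-4, 0, 0, 0, 0.4], [-5, 0, 0, 0, 0.4]]}}

```text
t: 5.95
eef_pos: [501.9, 14.4, 18.6]
tcp_rot: [3.142, -0.0, 3.008]
ft_force: [-7.4, 1.3, 5.9]
opening: 0.401
grip_force: 3.5
```

```bash
python3 see.py
```

```text
t 5.95 TCP in press -135.3 0.3 18.6 yaw 172.36 F [-7.4  1.3  5.9] 0.40080949517657466 tau5 etc [-0.103  0.623  2.028  0.     0.491 -1.541]
```

>>> {"fn": "arm_command", "kwargs": {"targets": [[-0.5, 0, 0, 0, 0.4], [-1, 0, 0, 0, 0.4], [-1, 0, 0, 0, 0.4], [-1, 0, 0, 0, 0.4]]}}

```text
t: 6.35
eef_pos: [501.9, 14.4, 18.6]
tcp_rot: [3.142, -0.002, 3.008]
ft_force: [-6.6, 0.7, 4.6]
opening: 0.401
grip_force: 3.4
```

```bash
python3 see.py
```

```text
t 6.35 TCP in press -135.3 0.3 18.6 yaw 172.37 F [-6.6  0.7  4.6] 0.4008620184517982 tau5 etc [-0.103  0.623  2.027  0.     0.494 -1.541]
```

>>> {"fn": "arm_command", "kwargs": {"targets": [[-1, 0, 0, 0, 0.4], [-2, 0, 0, 0, 0.4], [-3, 0, 0, 0, 0.4], [-3, 0, 0, 0, 0.4]]}}

```text
t: 6.75
eef_pos: [501.9, 14.4, 18.4]
tcp_rot: [-3.141, -0.009, 3.009]
ft_force: [-18.8, 2.1, 14.2]
opening: 0.399
grip_force: 9.3
```

```bash
python3 see.py 4 side
```

```text
t 6.75 TCP in press -135.3 0.3 18.4 yaw 172.38 F [-18.8   2.1  14.2] 0.3991776935237304 tau5 etc [-0.103  0.625  2.023  0.     0.503 -1.541]
```

View pics/side4.png

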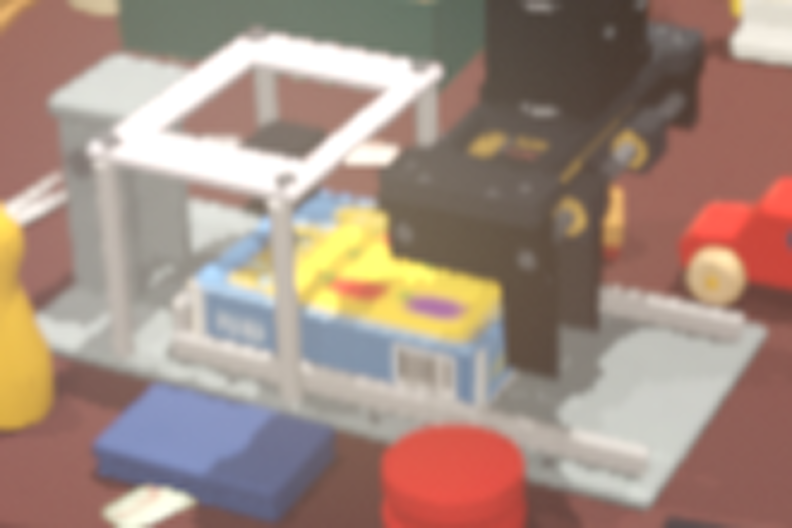

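The box's far face is against the stop at (195,300), and 19 N gives no further motion, so the box is home. I'll back off and lift.

>>> {"fn": "arm_command", "kwargs": {"targets": [[3, 0, 0, 0, 0.4], [10, 0, 0, 0, 0.4], [25, 0, 0, 0, 0.4], [25, 0, 0, 0, 0.4], [25, 0, -30, 0, 0.4]]}}

```text
t: 7.3
eef_pos: [480.5, 17.2, 46.9]
tcp_rot: [-3.142, -0.004, 3.008]
ft_force: [0.6, -0.4, 1.1]
opening: 0.404
grip_force: 0.0
```

>>> {"fn": "arm_command", "kwargs": {"targets": [[0, 0, -40, 0, 0.4], [0, 0, -85, 0, 0.2], [0, 0, -130, 0, 0], [0, 0, -170, 0, 0], [0, 0, -170, 0, 0]]}}

```text
t: 7.8
eef_pos: [483.7, 17.0, 223.7]
tcp_rot: [3.141, 0.01, 3.008]
ft_force: [0.9, -0.4, -0.1]
opening: 0.121
grip_force: 0.0
```

```bash
python3 see.py 5 wrist
```

```text
t 7.8 TCP in press -153.6 0.4 223.7 yaw 172.37 F [ 0.9 -0.4 -0.1] 0.1207312093475168 tau5 etc [-0.102  0.277  1.888  0.     0.967 -1.539]
```

View pics/wrist5.png

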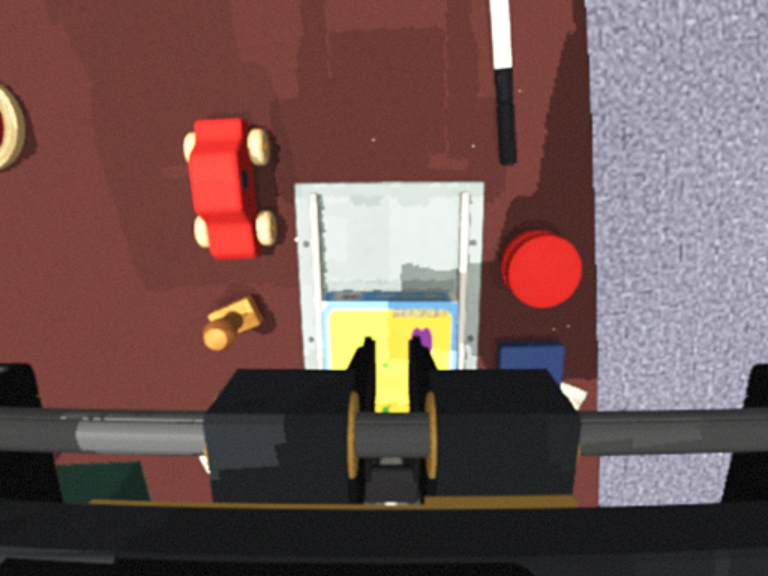

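The wrist view shows the box's near top edge at row 300, far down the guide and square to it. The arm is centred on the press. Next I'll move over the window.

>>> {"fn": "arm_command", "kwargs": {"targets": [[-40, 0, 0, 0, 0], [-80, 0, 0, 0, 0], [-120, 0, 0, 0, 0], [-152, 0, 0, 0, 0], [-152, 0, 0, 0, 0]]}}

```text
t: 8.35
eef_pos: [634.6, -3.7, 215.9]
tcp_rot: [3.142, -0.001, 3.008]
ft_force: [-1.4, 0.1, 0.3]
opening: 0.006
grip_force: 0.0
```

>>> {"fn": "arm_command", "kwargs": {"targets": [[0, 0, 30, 0, 0], [0, 0, 60, 0, 0], [0, 0, 85, 0, 0], [0, 0, 85, 0, 0], [0, 0, 85, 0, 0]]}}

```text
t: 8.85
eef_pos: [631.6, -2.9, 133.4]
tcp_rot: [3.142, -0.001, 3.008]
ft_force: [-0.5, -0.0, 0.4]
opening: 0.006
grip_force: 0.0
```

```bash
python3 see.py 6 side scene; python3 -c "
import cv2,numpy as np
a=cv2.imread('pics/side6.png');b=cv2.imread('pics/scene6.png')
cv2.imwrite('pics/m6.png',np.hstack([a[:430,50:450],b[:430,240:640]]))"
```

```text
t 8.85 TCP in press -4.4 -0.0 133.4 yaw 172.37 F [-0.5 -0.   0.4] 0.005880397456652263 tau5 etc [-0.109  0.586  1.625  0.     0.931 -1.547]
```

View pics/m6.png

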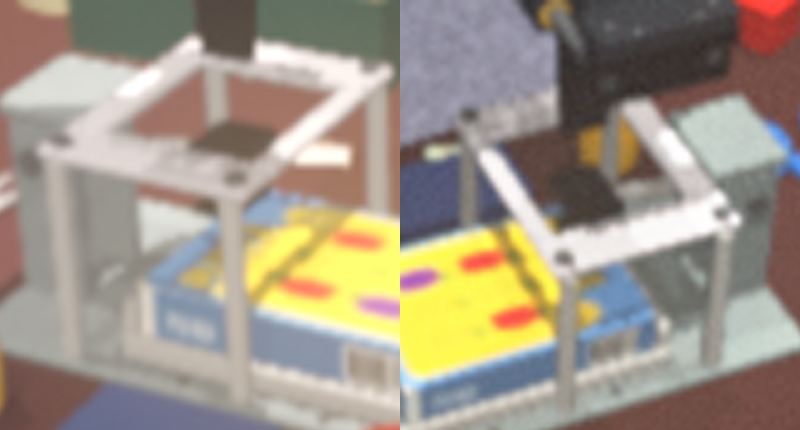

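The fingers hang centred over the window (225,30 in the left half) and the box sits at the stop. I'll descend.

>>> {"fn": "arm_command", "kwargs": {"targets": [[-1, 0, 10, 0, 0], [-2, 0, 20, 0, 0], [-2, 0, 30, 0, 0], [-2, 0, 32, 0, 0], [-2, 0, 32, 0, 0]]}}

```text
t: 9.45
eef_pos: [633.7, -3.2, 100.9]
tcp_rot: [3.142, -0.001, 3.008]
ft_force: [0.1, -1.1, 0.3]
opening: 0.003
grip_force: 0.0
```

>>> {"fn": "arm_command", "kwargs": {"targets": [[0, 0, 3, 0, 0], [0, 0, 6, 0, 0], [0, 0, 9, 0, 0], [0, 0, 12, 0, 0], [0, 0, 15, 0, 0]]}}

```text
t: 9.95
eef_pos: [633.3, -3.2, 86.6]
tcp_rot: [3.142, -0.001, 3.008]
ft_force: [-5.3, 0.2, 5.7]
opening: 0.004
grip_force: 3.0
```

```bash
python3 see.py
```

```text
t 9.95 TCP in press -2.7 -0.0 86.6 yaw 172.37 F [-5.3  0.2  5.7] 0.004047683037352756 tau5 etc [-0.109  0.646  1.657  0.     0.84  -1.547]
```

>>> {"fn": "arm_command", "kwargs": {"targets": [[0, 0, 3, 0, 0], [0, 0, 6, 0, 0], [0, 0, 8, 0, 0], [0, 0, 10, 0, 0], [0, 0, 11, 0, 0]]}}

```text
t: 10.45
eef_pos: [632.8, -3.1, 75.7]
tcp_rot: [-3.142, -0.002, 3.008]
ft_force: [-9.0, 0.7, 13.7]
opening: 0.001
grip_force: 7.8
```

>>> {"fn": "arm_command", "kwargs": {"targets": [[0, 0, 1, 0, 0], [0, 0, 2, 0, 0], [0, 0, 3, 0, 0], [0, 0, 3, 0, 0]]}}

```text
t: 10.85
eef_pos: [632.9, -3.1, 75.1]
tcp_rot: [-3.142, -0.001, 3.009]
ft_force: [-16.4, 2.1, 30.1]
opening: 0.005
grip_force: 16.2
```

>>> {"fn": "arm_command", "kwargs": {"targets": [[0, 0, 0, 0, 0], [0, 0, 0, 0, 0], [0, 0, 0, 0, 0], [0, 0, 0, 0, 0], [0, 0, 0, 0, 0]]}}

```text
t: 11.35
eef_pos: [632.9, -3.1, 75.1]
tcp_rot: [-3.142, -0.001, 3.009]
ft_force: [-16.3, 0.8, 29.8]
opening: 0.008
grip_force: 16.1
```

>>> {"fn": "arm_command", "kwargs": {"targets": [[0, 0, 0, 0, 0], [0, 0, 0, 0, 0], [0, 0, 0, 0, 0], [0, 0, 0, 0, 0]]}}

```text
t: 11.75
eef_pos: [632.9, -3.1, 75.1]
tcp_rot: [-3.142, -0.001, 3.009]
ft_force: [-14.8, 0.8, 29.6]
opening: 0.006
grip_force: 16.1
```

>>> {"fn": "arm_command", "kwargs": {"targets": [[0, 0, -4, 0, 0], [0, 0, -9, 0, 0], [0, 0, -14, 0, 0], [0, 0, -19, 0, 0], [0, 0, -24, 0, 0]]}}

```text
t: 12.25
eef_pos: [634.1, -3.3, 96.9]
tcp_rot: [3.141, 0.001, 3.008]
ft_force: [-0.5, -0.5, 0.1]
opening: 0.004
grip_force: 0.0
```

>>> {"fn": "arm_command", "kwargs": {"targets": [[0, 0, -20, 0, 0], [0, 0, -50, 0, 0], [0, 0, -90, 0, 0], [0, 0, -120, 0, 0], [0, 0, -120, 0, 0]]}}

```text
t: 12.75
eef_pos: [635.3, -3.4, 220.8]
tcp_rot: [3.141, 0.007, 3.008]
ft_force: [0.3, -1.3, 0.1]
opening: 0.003
grip_force: 0.0
```

>>> {"fn": "arm_command", "kwargs": {"targets": [[30, 0, 0, 0, 0], [70, 0, 0, 0, 0], [110, 0, 0, 0, 0], [130, 0, 0, 0, 0], [130, 0, 0, 0, 0]]}}

```text
t: 13.25
eef_pos: [502.9, 14.4, 216.3]
tcp_rot: [3.142, -0.001, 3.009]
ft_force: [0.8, -0.1, -0.4]
opening: 0.008
grip_force: 0.0
```

```bash
python3 see.py 7 side scene; python3 -c "
import cv2,numpy as np
a=cv2.imread('pics/side7.png');b=cv2.imread('pics/scene7.png')
cv2.imwrite('pics/m7.png',np.hstack([a[:430,50:450],b[:430,240:640]]))"
```

```text
t 13.25 TCP in press -134.3 0.3 216.3 yaw 172.38 F [ 0.8 -0.1 -0.4] 0.007646465426325556 tau5 etc [-0.103  0.317  1.849  0.     0.977 -1.541]
```

View pics/m7.png

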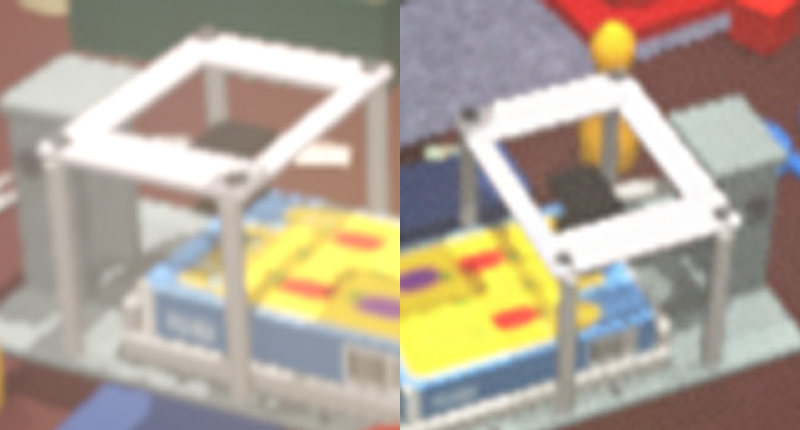

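The pad is back up at (235,135), the box is still at the stop, and the arm is clear.

```bash
python3 -c "
from cell import env
print(env.job_done())"
```

```text
the job is handed in; nothing more can be done
None
```

I pushed the box home against the end stop, held the lever fully down for about 1.2 s and let it come back up, then withdrew the arm clear and handed the job in at about 13 s; no verdict was returned.

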